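# Click the push-lock plungers down and slide the lockout bar home

## Robot

A 7-joint arm with a two-finger parallel gripper is mounted at the origin on a cart in front of the work surface, level with it; the furniture and walls round the work are solid. World frame = base frame: x ahead of the robot, y to its left, z up, the work surface at z = 0. Lengths are in m, angles in rad, forces in N, time in s.
With the tool pointing down it reaches from about 0.4 to 0.85 m from the base axis. Payload 4.4 kg.
Tool frame: the origin (TCP) lies between the finger pads; the fingertips stand 14 mm ahead of it and the grasp point (between the pads) lies 5 mm behind it; z points along the fingers, y is the line along which they close (so a half turn about z gives the same grasp; the last joint's range is limited). The gripper opens to 94 mm and grips with 3 to 60 N. Pads are 16 mm wide; open, the fingers measure 119 mm over their backs; the gripper's body (75 mm by 177 mm) begins 78 mm behind the grasp point.
Start: joints at [1.19, 0.628, 0.038, 1.517, -0.027, 0.996, -0.02], TCP at [0.201, -0.618, 0.198] pointing down, gripper open.
Joint ranges: [-3.06, 3.06], [-0.37, 2.12], [-1.25, 1.32], [0.18, 2.47], [-1.1, 4.24], [0.23, 1.98], [-2.94, 2.94]. Speed limits (rad/s): [2.57, 2.57, 3.14, 3.14, 3.14, 3.14, 3.14].

## Interface

Orientations are given as a rotation vector (axis times angle).
In Python, from rig import sensors, cams, order gives the robot as it stands. The module is installed in compiled form; this text tells all that it offers.
- The arm moves only by the shell command python3 -m crank 'ROWS'. ROWS is JSON, a list of rows, each a list of 5 numbers: the opening, from 0 (shut) to 1 (fully open), then the shift along the world's x, y, z in m, then the turn about the world's z in rad. In form: [[fingers, x, y, z, roll], ...]. A call has 1 to 20 rows; each row shifts and turns the commanded pose from where the row before left it; what a row does not reach is not made up. A row lasts 1/10 s, in which the tool goes at most 50 mm and 8.59 degrees, less where a joint would pass 70% of its speed; a pose out of reach is approached as far as the arm can. A call is refused whole if a number of a shift passes 0.05 or a number of a turn 0.15, either way. A call with a gripper value outside its range is refused whole. The fingers move at their own pace and stop on an object; the grip force is fixed at half the most. Time passes only in rows, so rows that do not move let the fingers close. It gives the time, the measured TCP pose, the force, the opening and the grip force at its end, in the units of the state.
- sensors.state(): the state, without advancing time (a new reading comes with each control period).
- cams.snapshot(name): name is "scene" or "top" or "wrist"; returns (picture, depth): 420x560x3 uint8, red, green, blue; 420x560 float32, m along the optical axis (not along the pixel's ray), 0 where there is no reading.
- cams.camera_params(name): a dict with "camera_matrix" (3x3 intrinsics, pixels), "world_from_camera" (4x4, takes a point from camera to world coordinates); the wrist camera has in their place "tool_from_camera" (4x4, takes a point from camera to tool coordinates, whose origin is the TCP and whose axes are the flange's). Camera axes: x right, y up, looking along -z (the intrinsics and any distortion apply to the point x, -y, -z); pixel columns grow to the right and rows downward; lengths in m; the calibration is good to about 2 mm. A picture is of the moment at which its call begins: read the wrist's pose just before it. camera_params takes no time and is no camera call.
- order.job_done(): hands the job in; it is judged then, once.
The state is a dict: "time_s": time; "joint_pos": joint angles; "dq": joint speeds; "effort": joint torques, N m; "ee_pos": TCP position; "ee_rot": TCP orientation; "contact_force": force on the tool from outside, world axes, zero at the start; "ft_torque": the same for the moment, N m; "width": finger opening in m; "finger_force": force on a finger pad.
Only numpy, scipy, OpenCV 4.12 (cv2) and the standard library are available. Lean on these libraries where they do the work, as an engineer would, in place of code of your own. Each camera call takes 0.05 s, during which the arm holds its last target. There are 200 camera calls.

## Task

Lock out the plating station: its lockout bar slides home to the left only when all three push-lock plungers are latched down, but the caps spring back to the same height either way, so feel each cap, click down every plunger that is not latched, and then slide the bar fully home against its stop. Press and push gently, never forcing a cap or the bar, and do not disturb the things standing around.

Things in the scene. Friction and masses are not known exactly. Their poses are not given: they have to be found in the camera images.
- station: grey bolted-down enclosure with an aluminium lid, 100 mm deep (x), 220 long (y), 66 tall; thin foot plate 124 x 244 mm. Origin: centre of its underside, on the table. At yaw 0 its front (-x) faces the robot and +y is to the robot's left. On the lid, at x = +20 mm, stand three like black caps at y = -60, 0, +60 mm; at x = -30 mm the lockout bar's tab runs in a dark slot along y.
- cap_left: the left (+y) of three like round black push caps, 30 mm across, flat top. Origin on its axis at the level of the lid's top, so the flat top is 32 mm above the origin. Travel 18.5 mm straight down to a hard stop. It floats on a weak spring (0.6 to 1.3 N) over a hidden push-push plunger: at rest it stands equally high in both states.
- cap_mid: the middle cap. How all feel: plunger unlatched: firm resistance (about 3.5 N, then rising) after only 1 mm of travel; plunger latched down: the cap sinks freely about 11 mm and only then meets firm resistance (5 N and more). Origin and size as cap_left.
- cap_right: the right (-y) cap. How all click: a press to 15.5 to 18 mm of travel (takes 8 to 10 N), then letting the cap rise fully, turns the plunger over to its other state, whichever it was; a press to less than 13 mm changes nothing. Starts vary; at least one plunger is unlatched. Origin and size as cap_left.
- lock_bar: lockout bar: steel tab, 24 mm (station x) by 12 mm (station y), from 3 to 27 mm above the lid, standing in a slot. Origin under the tab's centre at the level of the lid's top. Moves only along station y, from about -18 mm (open) to +12 mm (fully home, at the left, against its stop). Friction 1.5 N, plus drag of 20 N per m/s. While any plunger is unlatched it is blocked after about 4 mm.
- stop_block (a point): centre of the top of the small fixed steel block on the lid, 24 mm (x) by 8 mm (y), 10 mm tall, whose black rubber face (toward -y) ends the bar's way on the left: fully home, the tab's left side touches the rubber, which gives 1 mm per 2.5 N
- masking_tape: bystander: flat beige roll of tape, 98 mm across, 25 mm high, left of the station; leave alone
- insul_tape: bystander: small black roll of tape, 55 mm across, 19 mm high, right of the station; leave alone
- vial_1: bystander: capped glass vial, 25 mm across, 62 mm tall, behind the station; leave alone
- vial_2: bystander: capped glass vial, 25 mm across, 62 mm tall, behind the station; leave alone
- small_beaker: bystander: clear beaker, 57 mm across, 71 mm tall, behind the station; leave alone
- marker: bystander: marker pen, 135 mm long, lying in front of the station; leave alone
- aa_cell: bystander: battery cell, 15 mm across, 50 mm tall, standing in front of the station; leave alone

How it is judged:
By the outcome, as a careful person would: the job done as asked, in the order asked, and still so for the second after the job is handed in, with the robot touching nothing.
It also fails if it takes over 58 s, if anything falls off the work surface, if the arm or the gripper's body presses on something with over 40 N, if the wrist force passes 120 N, or if a joint passes its speed limit or range.

## Working session

There is one attempt and no reset: what is moved stays moved. The work goes in short steps, Python scripts to look and compute and a shell command to move; the robot and the scene stay as the last step left them, time stands still between calls to the robot, and variables do not carry over. Pictures are saved under pics/ and viewed, at most 10 in all, crops included, and the job is handed in when it is done.

```bash
mkdir -p pics; python3 - <<'E'
from rig import sensors,cams
import cv2,numpy as np
for n in("scene","top"):
    p,d=cams.snapshot(n);cv2.imwrite(f"pics/{n}0.png",p[:,:,::-1]);np.savez(f"{n}0.npz",p=p,d=d)
    c=cams.camera_params(n);print(n,{k:np.round(v,4).tolist() if not isinstance(v,str) else v for k,v in c.items()})
print(sensors.state())
E
```

```text
scene {'camera_matrix': [[492.076, 0.0, 282.0493], [0.0, 492.076, 206.1043], [0.0, 0.0, 1.0]], 'world_from_camera': [[-0.7669, 0.268, -0.5832, 0.0233], [-0.6418, -0.3294, 0.6926, 0.6288], [-0.0065, 0.9054, 0.4246, 0.4645], [0.0, 0.0, 0.0, 1.0]]}
top {'camera_matrix': [[434.7082, 0.0, 276.5796], [0.0, 434.7082, 207.543], [0.0, 0.0, 1.0]], 'world_from_camera': [[0.0291, 0.9945, -0.1002, 0.4523], [-0.9996, 0.0289, -0.004, 0.0197], [-0.0011, 0.1003, 0.995, 1.0496], [0.0, 0.0, 0.0, 1.0]]}
{'time_s': 0.1, 'joint_pos': array([ 1.1902351 ,  0.62923776,  0.03848188,  1.51828459, -0.02700316,
        0.99630595, -0.01998607]), 'dq': array([ 0.00187684, -0.0012133 , -0.00033247, -0.00363753,  0.00087261,
        0.00196782, -0.00111866]), 'effort': array([ 2.27737095e-03, -5.50797200e+01,  1.14719063e+00, -1.87120146e+01,
       -5.21662971e-02,  1.92228559e-02,  4.13653675e-05]), 'ee_pos': array([ 0.20104688, -0.61746735,  0.19725176]), 'ee_rot': array([-3.10110226e+00, -4.92094247e-01,  4.78206998e-04]), 'contact_force': array([ 0.54713749, -0.60672637, -0.61512582]), 'ft_torque': array([ 0.00120052,  0.01408456, -0.02119649]), 'finger_force': 0.0, 'width': 0.09391220421721375}
```

View pics/top0.png

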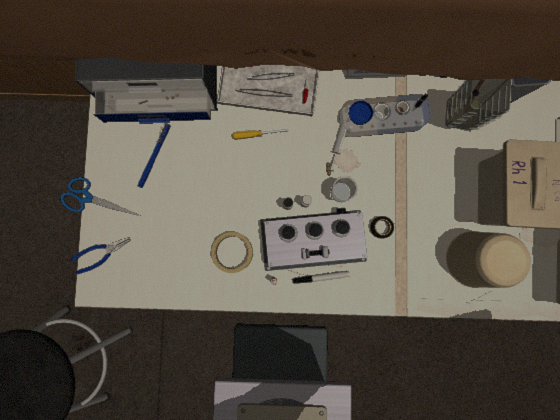

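View pics/scene0.png

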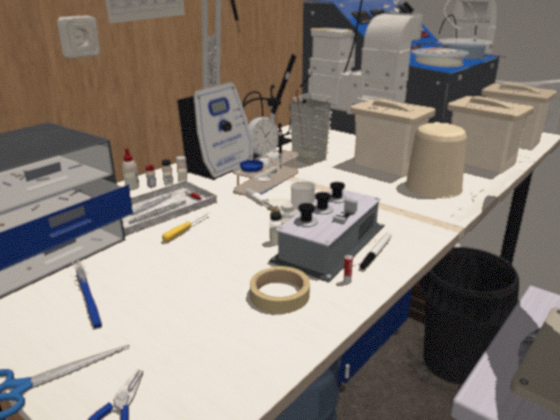

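The top view shows the caps at about (288,232), (314,229) and (341,227), with the tab slot near (316,253). The masking tape is on the left, the insulation tape on the right, and the marker and cell in front. Next I'll locate these accurately.

```bash
cat > h.py <<'E'
import numpy as np
from rig import cams
def ray(n,u,v,z,T=None):
    c=cams.camera_params(n);K=np.array(c["camera_matrix"]);T=np.array(c["world_from_camera"]) if T is None else T
    d=T[:3,:3]@np.array([(u-K[0,2])/K[0,0],-(v-K[1,2])/K[1,1],-1.]);o=T[:3,3]
    return o+d*(z-o[2])/d[2]
def pts(n,d,T=None):
    c=cams.camera_params(n);K=np.array(c["camera_matrix"]);T=np.array(c["world_from_camera"]) if T is None else T
    v,u=np.indices(d.shape);P=np.stack([(u-K[0,2])/K[0,0]*d,-(v-K[1,2])/K[1,1]*d,-d],-1)
    return P@T[:3,:3].T+T[:3,3]
E
python3 - <<'E'
from h import *
import cv2
f=np.load("top0.npz");p,d=f["p"],f["d"];W=pts("top",d)
print("table z",np.median(W[275:300,180:220,2]))
m=((W[...,2]>.085)&(W[...,2]<.11)).astype(np.uint8);m[:, :255]=0;m[:,375:]=0;m[:205]=0;m[275:]=0
n,l,s,c=cv2.connectedComponentsWithStats(m)
for i in range(1,n):
    if s[i,4]>15: print(s[i],c[i],ray("top",*c[i],.098 if s[i,4]>100 else .093),np.median(W[l==i],0))
L=((W[...,2]>.055)&(W[...,2]<.076)).astype(np.uint8);L[:, :255]=0;L[:,375:]=0;L[:205]=0;L[275:]=0
n,l,s,c=cv2.connectedComponentsWithStats(L);i=1+s[1:,4].argmax()
q=np.argwhere(l==i)[:,::-1].astype(np.float32)
r=cv2.minAreaRect(q);B=cv2.boxPoints(r);print(B);C=[ray("top",*b,.066) for b in B];print(np.round(C,4),np.mean(C,0))
e=C[1]-C[0];e2=C[2]-C[1];print(np.linalg.norm(e),np.linalg.norm(e2),np.arctan2(e[1],e[0]),np.arctan2(e2[1],e2[0]))
cv2.imwrite("pics/crop0.png",cv2.resize(p[175:295,200:400,::-1],None,fx=4,fy=4,interpolation=3))
E
```

```text
table z -8.045059875572136e-05
[336 221  14  13 145] [342.26896552 226.95862069] [ 0.5095849  -0.12150961  0.098     ] [ 0.50941389 -0.1207776   0.09855348]
[309 223  14  14 146] [315.19178082 229.51369863] [ 0.50226645 -0.06235871  0.098     ] [ 0.5016744  -0.06202266  0.09824669]
[282 226  13  13 142] [287.92957746 232.02816901] [ 0.49503264 -0.00286284  0.098     ] [ 0.49510305 -0.00297156  0.09853919]
[322 246   7  12  62] [324.85483871 251.56451613] [ 0.45488422 -0.0849081   0.093     ] [ 0.45501497 -0.0851214   0.09300087]
[[263.3451  220.88474]
 [362.2032  211.40518]
 [366.60522 257.31183]
 [267.74713 266.79138]]
[[ 0.5201  0.0528  0.066 ]
 [ 0.5482 -0.171   0.066 ]
 [ 0.4448 -0.1819  0.066 ]
 [ 0.4172  0.0396  0.066 ]] [ 0.48258877 -0.0651445   0.066     ]
0.22553310595938247 0.10390739506071696 -1.4459193372741468 -3.036877338921493
```

View pics/crop0.png

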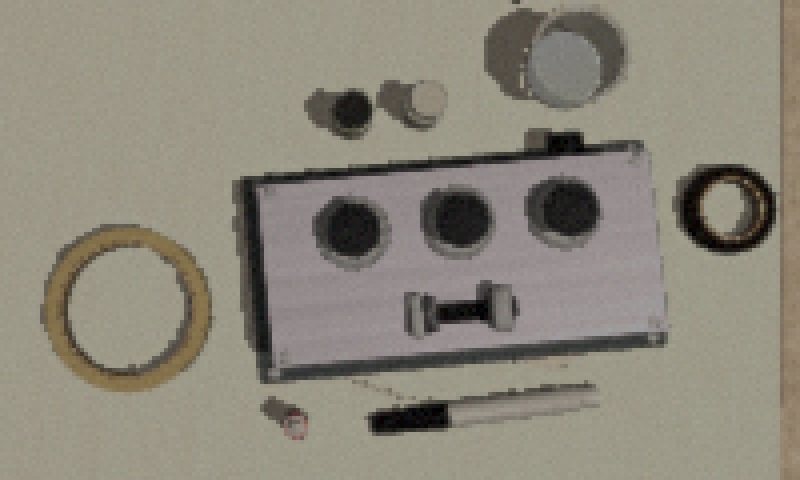

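```bash
python3 - <<'E'
from h import *
f=np.load("top0.npz");W=pts("top",f["d"])
for n,a in dict(pot=(225,300,460,535),box=(135,235,495,560),all_path=(205,330,380,560)).items():
    w=W[a[0]:a[1],a[2]:a[3]].reshape(-1,3);w=w[w[:,2]>.03]
    print(n,w[:,2].max(),np.percentile(w,1,axis=0),np.percentile(w,99,axis=0))
E
```

```text
pot 1.0495557863006517 [ 0.39066503 -0.49920357  0.03903255] [ 0.51905869 -0.3905602   0.15905785]
box 1.0495557863006517 [ 0.50500866 -0.56028713  0.08675048] [ 0.69813593 -0.44735295  0.17706105]
all_path 1.0495557863006517 [ 0.39216592 -0.55256948  0.03330486] [0.56473909 0.01972751 1.04955579]
```

```bash
python3 -m crank '[[1,0,0,0.05,0],[0.5,0,0,0.05,0],[0,0,0,0.03,0]]'
```

```text
time_s: 0.4
ee_pos: [0.2016, -0.619, 0.3316]
ee_rot: [3.099, 0.492, 0.001]
contact_force: [1.3, -0.7, 0.7]
width: 0.0813
finger_force: 0.0
```

```bash
python3 -m crank '[[0,0.0237,0.0383,0,-0.015],[0,0.0237,0.0383,0,-0.015],[0,0.0237,0.0383,0,-0.015],[0,0.0237,0.0383,0,-0.015],[0,0.0237,0.0383,0,-0.015],[0,0.0237,0.0383,0,-0.015],[0,0.0237,0.0383,0,-0.015],[0,0.0237,0.0383,0,-0.015],[0,0.0237,0.0383,0,-0.015],[0,0.0237,0.0383,0,-0.015],[0,0.0237,0.0383,0,-0.015],[0,0.0237,0.0383,0,-0.015],[0,0.0237,0.0383,0,-0.015],[0,0,0,-0.04,0],[0,0,0,-0.04,0],[0,0,0,-0.04,0],[0,0,0,-0.04,0],[0,0,0,0,0],[0,0,0,0,0]]'
```

```text
time_s: 2.3
ee_pos: [0.5094, -0.1201, 0.1683]
ee_rot: [-3.136, -0.188, 0.002]
contact_force: [0.8, -0.4, 1.6]
width: 0.0005
finger_force: 0.0
```

```bash
python3 -m crank '[[0,0,-0.0015,-0.03,0],[0,0,0,-0.018,0],[0,0,0,0,0],[0,0,0,0,0],[0,0,0,0,0]]'
```

```text
time_s: 2.8
ee_pos: [0.511, -0.122, 0.1221]
ee_rot: [3.135, 0.188, 0.006]
contact_force: [0.4, -0.1, -0.6]
width: 0.0001
finger_force: 0.0
```

```bash
python3 -m crank '[[0,0,0,-0.003,0],[0,0,0,-0.003,0],[0,0,0,0,0],[0,0,0,0,0]]'; python3 -m crank '[[0,0,0,-0.002,0],[0,0,0,0,0],[0,0,0,0,0]]';python3 -m crank '[[0,0,0,-0.002,0],[0,0,0,0,0],[0,0,0,0,0]]'
```

```text
time_s: 3.2
ee_pos: [0.5093, -0.1217, 0.1141]
ee_rot: [-3.136, -0.188, 0.0]
contact_force: [0.1, -0.5, 0.1]
width: 0.0006
finger_force: 0.0
time_s: 3.5
ee_pos: [0.5093, -0.1216, 0.112]
ee_rot: [-3.136, -0.188, 0.0]
contact_force: [-0.1, 0.0, 0.2]
width: 0.0006
finger_force: 0.0
time_s: 3.8
ee_pos: [0.5093, -0.1216, 0.11]
ee_rot: [-3.136, -0.188, 0.0]
contact_force: [0.7, 0.5, 0.1]
width: 0.0006
finger_force: 0.0
```

```bash
for i in 1 2; do python3 -m crank '[[0,0,0,-0.0015,0],[0,0,0,0,0],[0,0,0,0,0]]'|grep -E "ee_pos|cont"; done; python3 -m crank '[[0,0,0,0,0]]'|grep -E "ee_pos|cont"
```

```text
ee_pos: [0.5093, -0.1217, 0.1085]
contact_force: [-0.1, -0.6, -0.5]
ee_pos: [0.5093, -0.1217, 0.107]
contact_force: [-0.9, 0.1, 0.4]
ee_pos: [0.5094, -0.1217, 0.1071]
contact_force: [-0.2, 0.0, 0.4]
```

```bash
for i in 1 2 3; do python3 -m crank '[[0,0,0,-0.002,0],[0,0,0,0,0],[0,0,0,0,0]]'|grep -E "ee_pos|cont"; done
```

```text
ee_pos: [0.5093, -0.1216, 0.105]
contact_force: [0.4, 0.5, 0.9]
ee_pos: [0.5093, -0.1217, 0.103]
contact_force: [0.5, -0.3, -0.5]
ee_pos: [0.5093, -0.1217, 0.101]
contact_force: [-0.4, 1.1, 0.2]
```

```bash
python3 -m crank '[[0,0,0,-0.001,0],[0,0,0,0,0],[0,0,0,0,0]]'|grep -E "ee_pos|cont"; python3 - <<'E'
from rig import cams
import cv2
p,d=cams.snapshot("scene");cv2.imwrite("pics/s1.png",cv2.resize(p[120:300,220:430,::-1],None,fx=3.3,fy=3.3,interpolation=3))
E
```

```text
ee_pos: [0.5094, -0.1217, 0.1001]
contact_force: [-0.1, -0.4, -0.6]
```

View pics/s1.png

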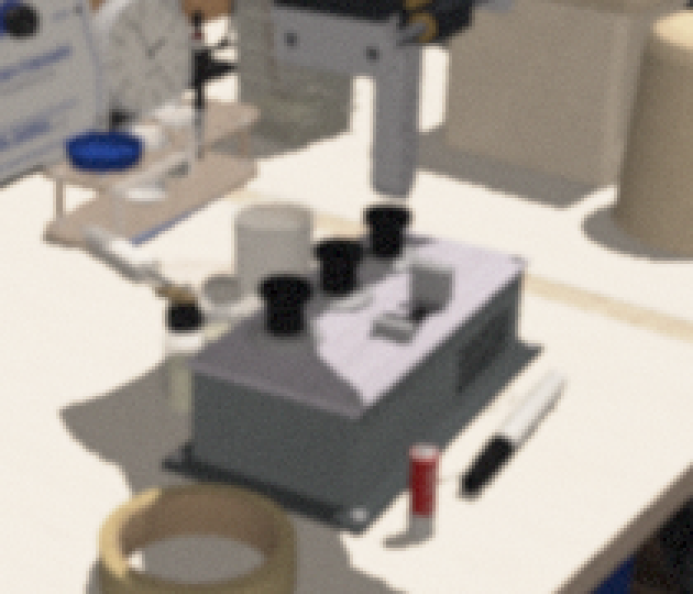

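The closed tips are still several mm above cap_right's top: finger end at crop (393,190), cap top at (387,212). I'll measure that gap from the scene depth.

```bash
python3 - <<'E'
from h import *
p,d=cams.snapshot("scene");W=pts("scene",d)
for r in range(168,202,2):
    c=W[r,325:350];m=(np.abs(c[:,0]-.51)<.04)&(np.abs(c[:,1]+.12)<.04)&(c[:,2]>.07);
    if m.any(): print(r,m.sum(),np.round(np.median(c[m],0),4),np.round(c[m].min(0)[:2],4),np.round(c[m].max(0)[:2],4),p[r,337])
print(cams.camera_params("wrist"))
E
```

```text
168 14 [ 0.5023 -0.1097  0.1326] [ 0.4998 -0.1311] [ 0.5156 -0.1064] [120 119 117]
170 14 [ 0.5024 -0.1093  0.1283] [ 0.4983 -0.1308] [ 0.5156 -0.1063] [121 118 117]
172 14 [ 0.5022 -0.1095  0.1247] [ 0.4983 -0.1296] [ 0.5156 -0.1057] [124 120 121]
174 14 [ 0.5022 -0.1104  0.1204] [ 0.4989 -0.1313] [ 0.5168 -0.105 ] [122 119 119]
176 14 [ 0.5026 -0.1089  0.1163] [ 0.4985 -0.1281] [ 0.5161 -0.1059] [115 112 111]
178 11 [ 0.5026 -0.1123  0.1112] [ 0.4995 -0.1234] [ 0.5161 -0.1099] [119 117 112]
180 6 [ 0.5026 -0.1177  0.1062] [ 0.4999 -0.1238] [ 0.5067 -0.1159] [189 181 170]
182 11 [ 0.5179 -0.1271  0.0959] [ 0.5108 -0.134 ] [ 0.5237 -0.1179] [94 90 81]
184 15 [ 0.5123 -0.1187  0.0957] [ 0.5013 -0.1267] [ 0.5245 -0.11  ] [ 9  7 12]
186 16 [ 0.5053 -0.1105  0.0958] [ 0.4967 -0.1268] [ 0.5225 -0.1043] [14 18 18]
188 14 [ 0.5025 -0.1069  0.0922] [ 0.4966 -0.1205] [ 0.5177 -0.1022] [29 24 25]
190 11 [ 0.505  -0.1086  0.088 ] [ 0.4971 -0.114 ] [ 0.5185 -0.1053] [24 20 21]
192 11 [ 0.5052 -0.1095  0.0829] [ 0.5001 -0.12  ] [ 0.517  -0.1075] [19 22 19]
194 11 [ 0.5059 -0.1105  0.0781] [ 0.5009 -0.1206] [ 0.5167 -0.1084] [19 17 17]
196 11 [ 0.5065 -0.1118  0.0735] [ 0.5011 -0.1223] [ 0.5185 -0.1075] [15 13 16]
198 3 [ 0.5035 -0.111   0.0704] [ 0.5023 -0.1128] [ 0.5053 -0.1103] [57 57 58]
{'camera_matrix': array([[376.05325359,   0.        , 276.61183705],
       [  0.        , 376.05325359, 206.24311098],
       [  0.        ,   0.        ,   1.        ]]), 'tool_from_camera': array([[-2.55721275e-04,  9.60167410e-01,  2.79425267e-01,
         8.12398210e-02],
       [ 9.99999957e-01,  2.06157378e-04,  2.06766086e-04,
        -3.53202247e-04],
       [ 1.40924477e-04,  2.79425308e-01, -9.60167421e-01,
        -1.86537537e-01],
       [ 0.00000000e+00,  0.00000000e+00,  0.00000000e+00,
         1.00000000e+00]])}
```

```bash
for i in 1 2 3 4 5; do python3 -m crank '[[0,0,0,-0.001,0],[0,0,0,-0.001,0],[0,0,0,0,0]]'|grep -E "ee_pos|cont"; done
```

```text
ee_pos: [0.5093, -0.1217, 0.0979]
contact_force: [-0.4, -0.0, 0.0]
ee_pos: [0.5093, -0.1216, 0.0959]
contact_force: [0.5, 0.3, -0.4]
ee_pos: [0.5093, -0.1217, 0.0939]
contact_force: [0.8, 0.8, 0.1]
ee_pos: [0.5093, -0.1216, 0.0919]
contact_force: [0.2, -0.2, -0.3]
ee_pos: [0.5094, -0.1217, 0.09]
contact_force: [1.1, -0.7, 0.2]
```

```bash
for i in 1 2 3; do python3 -m crank '[[0,0,0,-0.001,0],[0,0,0,0,0],[0,0,0,0,0]]'|grep -E "ee_pos|cont"; done
python3 - <<'E'
from h import *
p,d=cams.snapshot("scene");W=pts("scene",d)
for r in range(174,198,2):
    c=W[r,325:350];m=(np.abs(c[:,0]-.51)<.04)&(np.abs(c[:,1]+.12)<.04)&(c[:,2]>.07);
    if m.any(): print(r,m.sum(),np.round(np.median(c[m],0),4),p[r,337])
E
```

```text
ee_pos: [0.5094, -0.1217, 0.0891]
contact_force: [-0.5, 0.3, 0.2]
ee_pos: [0.5094, -0.1217, 0.0881]
contact_force: [0.3, 0.4, 1.4]
ee_pos: [0.5093, -0.1217, 0.087]
contact_force: [-0.4, 0.5, 1.0]
174 15 [ 0.501  -0.1096  0.1197] [123 119 119]
176 15 [ 0.5022 -0.11    0.1158] [124 122 121]
178 15 [ 0.5016 -0.1113  0.112 ] [121 120 119]
180 14 [ 0.5038 -0.1087  0.1077] [123 120 121]
182 14 [ 0.503  -0.1097  0.1033] [118 117 116]
184 13 [ 0.505  -0.112   0.0975] [102  97  98]
186 15 [ 0.5108 -0.1159  0.0922] [60 59 61]
188 16 [ 0.5045 -0.1102  0.0914] [24 24 21]
190 14 [ 0.503  -0.1072  0.0881] [10 12 16]
192 11 [ 0.5036 -0.1082  0.0847] [11 16 20]
194 11 [ 0.5064 -0.1108  0.0783] [10 13 16]
196 11 [ 0.5067 -0.1111  0.0739] [19 17 21]
```

```bash
for i in 1 2 3 4; do python3 -m crank '[[0,0,0,-0.001,0],[0,0,0,-0.001,0],[0,0,0,0,0]]'|grep -E "ee_pos|cont"; done
```

```text
ee_pos: [0.5094, -0.1217, 0.085]
contact_force: [-0.6, -0.1, -0.2]
ee_pos: [0.5094, -0.1217, 0.083]
contact_force: [-0.7, 0.2, 0.4]
ee_pos: [0.5094, -0.1217, 0.081]
contact_force: [-0.3, -0.1, 0.3]
ee_pos: [0.5094, -0.1216, 0.0793]
contact_force: [-1.0, -0.2, 5.1]
```

cap_right sank freely for about 11 mm before turning firm, so it is already latched. Contact is at TCP z ≈ 0.0905. Middle cap next.

```bash
python3 -m crank '[[0,0,0,0.01,0],[0,0,0,0.011,0],[0,-0.0036,0.0297,0,0],[0,-0.0036,0.0297,0,0],[0,0,0,-0.006,0],[0,0,0,-0.002,0],[0,0,0,-0.002,0],[0,0,0,0,0]]'|grep -E "ee_pos|cont";for i in 1 2 3; do python3 -m crank '[[0,0,0,-0.001,0],[0,0,0,0,0]]'|grep -E "ee_pos|cont"; done
```

```text
ee_pos: [0.5022, -0.0635, 0.09]
contact_force: [0.2, -0.2, 0.2]
ee_pos: [0.5022, -0.0631, 0.0891]
contact_force: [-0.1, -0.4, -0.3]
ee_pos: [0.5022, -0.0625, 0.088]
contact_force: [-0.2, 0.0, 0.7]
ee_pos: [0.5022, -0.0622, 0.087]
contact_force: [0.2, -0.6, 0.6]
```

```bash
python3 -m crank '[[0,0,0,-0.001,0],[0,0,0,0,0],[0,0,0,0,0]]'|grep -E "ee_pos|cont";for i in 1 2 3; do python3 -m crank '[[0,0,0,-0.001,0],[0,0,0,-0.001,0],[0,0,0,0,0]]'|grep -E "ee_pos|cont"; done; python3 -m crank '[[0,0,0,-0.001,0],[0,0,0,0,0],[0,0,0,0,0]]'|grep -E "ee_pos|cont"
```

```text
ee_pos: [0.5022, -0.0622, 0.086]
contact_force: [1.6, -0.2, 1.4]
ee_pos: [0.5022, -0.0622, 0.084]
contact_force: [-0.2, -0.3, 1.0]
ee_pos: [0.5022, -0.0622, 0.082]
contact_force: [0.0, 0.2, -0.1]
ee_pos: [0.5022, -0.0622, 0.0801]
contact_force: [-0.2, -0.6, 1.7]
ee_pos: [0.5022, -0.0622, 0.0794]
contact_force: [-1.4, 0.1, 5.1]
```

Middle cap is latched too. Left cap next.

```bash
python3 -m crank '[[0,0,0,0.01,0],[0,0,0,0.011,0],[0,-0.0036,0.0297,0,0],[0,-0.0036,0.0297,0,0],[0,0,0,-0.006,0],[0,0,0,-0.002,0],[0,0,0,-0.002,0],[0,0,0,0,0]]'|grep -E "ee_pos|cont";for i in 1 2 3; do python3 -m crank '[[0,0,0,-0.001,0],[0,0,0,0,0],[0,0,0,0,0]]'|grep -E "ee_pos|cont"; done
```

```text
ee_pos: [0.4951, -0.004, 0.09]
contact_force: [0.6, 0.2, 1.1]
ee_pos: [0.4951, -0.004, 0.0893]
contact_force: [-0.8, -2.2, 3.7]
ee_pos: [0.4951, -0.0034, 0.0882]
contact_force: [-0.5, -3.1, 4.2]
ee_pos: [0.4951, -0.003, 0.0871]
contact_force: [-0.5, -4.0, 4.3]
```

Left cap goes firm after 1 mm, so it is unlatched. I'll press it, easing the sideways drag slightly.

```bash
python3 -m crank '[[0,0,-0.0005,-0.002,0],[0,0,0,-0.002,0],[0,0,0,-0.002,0],[0,0,0,-0.002,0],[0,0,0,0,0]]'|grep -E "ee_pos|cont"; python3 -m crank '[[0,0,0,-0.0015,0],[0,0,0,-0.0015,0],[0,0,0,0,0]]'|grep -E "ee_pos|cont"
```

```text
ee_pos: [0.4952, -0.003, 0.0791]
contact_force: [-0.8, -3.7, 6.4]
ee_pos: [0.4952, -0.003, 0.0762]
contact_force: [-0.2, -4.5, 7.2]
```

```bash
python3 -m crank '[[0,0,0,-0.0012,0],[0,0,0,-0.0012,0],[0,0,0,0,0]]'|grep -E "ee_pos|cont"
```

```text
ee_pos: [0.4952, -0.003, 0.0739]
contact_force: [-1.5, -2.5, 7.4]
```

```bash
python3 -m crank '[[0,0,0,0.005,0],[0,0,0,0.007,0],[0,0,0,0.0084,0],[0,0,0,0,0],[0,0,0,0,0]]'|grep -E "ee_pos|cont";python3 -m crank '[[0,0,0,-0.003,0],[0,0,0,-0.002,0],[0,0,0,-0.002,0],[0,0,0,0,0],[0,0,0,0,0]]'|grep -E "ee_pos|cont";  python3 -m crank '[[0,0,0,-0.002,0],[0,0,0,0,0],[0,0,0,0,0]]'|grep -E "ee_pos|cont"
```

```text
ee_pos: [0.495, -0.0028, 0.0942]
contact_force: [0.9, 0.6, 0.3]
ee_pos: [0.4947, -0.0033, 0.0869]
contact_force: [-0.5, 0.1, 0.6]
ee_pos: [0.4949, -0.0034, 0.085]
contact_force: [-0.0, 0.8, 0.8]
```

Left cap now sinks freely past 5 mm, so it is latched. Moving to the bar's right side.

```bash
python3 -m crank '[[0,0,0,0.03,0],[0,-0.0121,-0.0376,0,0],[0,-0.0121,-0.0376,0,0],[0,-0.0121,-0.0376,0,0],[0,0,0,0,0],[0,0,0,-0.02,0],[0,0,0,-0.015,0],[0,0,0,0,0],[0,0,0,-0.006,0],[0,0,0,-0.006,0],[0,0,0,0,0],[0,0,0,0,0]]'; python3 - <<'E'
from rig import cams
import cv2
p,d=cams.snapshot("scene");cv2.imwrite("pics/s2.png",cv2.resize(p[120:300,220:430,::-1],None,fx=3.3,fy=3.3,interpolation=3))
E
```

```text
time_s: 17.65
ee_pos: [0.4589, -0.1161, 0.0682]
ee_rot: [3.136, 0.188, 0.0]
contact_force: [0.9, -0.8, -0.1]
width: 0.0002
finger_force: 0.0
```

View pics/s2.png

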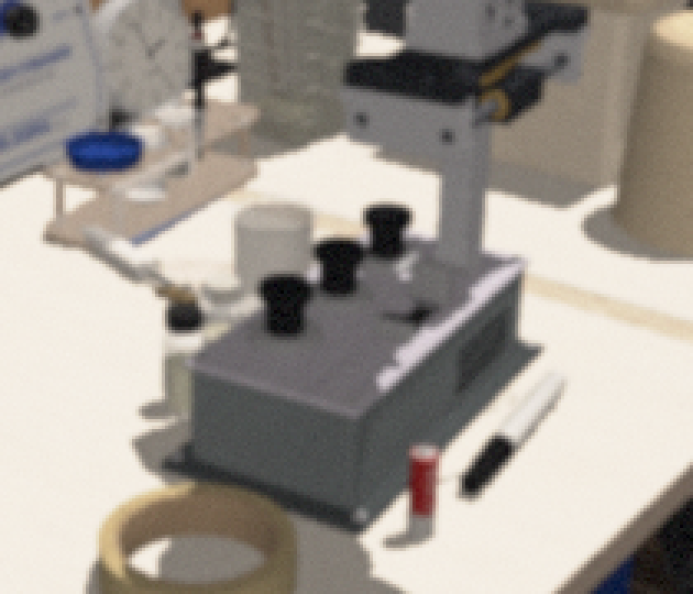

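The finger stands just right of the tab (crop about (435,280)) and everything else is undisturbed. Pushing left.

```bash
python3 -m crank '[[0,-0.0006,0.005,0,0],[0,-0.0004,0.003,0,0],[0,-0.0004,0.003,0,0],[0,0,0,0,0]]'|grep -E "ee_pos|cont"; python3 -m crank '[[0,-0.0004,0.003,0,0],[0,-0.0004,0.003,0,0],[0,0,0,0,0]]'|grep -E "ee_pos|cont"; python3 -m crank '[[0,-0.0004,0.003,0,0],[0,-0.0004,0.003,0,0],[0,0,0,0,0]]'|grep -E "ee_pos|cont"
```

```text
ee_pos: [0.4573, -0.1045, 0.0682]
contact_force: [-1.0, 1.1, 0.3]
ee_pos: [0.4566, -0.099, 0.0681]
contact_force: [0.4, 0.1, 0.5]
ee_pos: [0.4558, -0.0926, 0.0681]
contact_force: [0.8, -1.0, -1.0]
```

```bash
for i in 1 2 3; do python3 -m crank '[[0,-0.0003,0.0025,0,0],[0,-0.0003,0.0025,0,0],[0,0,0,0,0]]'|grep -E "ee_pos|cont"; done; python3 - <<'E'
from h import *
p,d=cams.snapshot("scene");W=pts("scene",d)
m=(W[...,2]>.078)&(W[...,2]<.09)&(np.abs(W[...,0]-.453)<.02)&(np.abs(W[...,1]+.07)<.06)
w=W[m]-[.5023,-.0624,0];sx=w[:,0]*.9926+w[:,1]*.1217+.02;sy=-w[:,0]*.1217+w[:,1]*.9926
print(m.sum(),np.percentile(sx,[5,95]),np.histogram(sy,np.arange(-.06,.03,.004)))
E
```

```text
ee_pos: [0.4551, -0.0876, 0.0681]
contact_force: [0.3, -1.3, -0.2]
ee_pos: [0.4544, -0.0826, 0.0681]
contact_force: [0.8, -0.7, -0.6]
ee_pos: [0.4538, -0.0776, 0.0681]
contact_force: [-0.1, -0.8, 0.8]
132 [-0.04007922 -0.01942333] (array([ 0,  0,  0,  0,  0,  0,  0,  0,  0,  0,  5,  5,  6,  6,  3, 10,  4,
       13, 41, 39,  0,  0]), array([-6.00000000e-02, -5.60000000e-02, -5.20000000e-02, -4.80000000e-02,
       -4.40000000e-02, -4.00000000e-02, -3.60000000e-02, -3.20000000e-02,
       -2.80000000e-02, -2.40000000e-02, -2.00000000e-02, -1.60000000e-02,
       -1.20000000e-02, -8.00000000e-03, -4.00000000e-03,  5.55111512e-17,
        4.00000000e-03,  8.00000000e-03,  1.20000000e-02,  1.60000000e-02,
        2.00000000e-02,  2.40000000e-02,  2.80000000e-02]))
```

The tab's left face is at about +16 mm and home is +18 mm. Fine steps from here.

```bash
for i in 1 2 3 4; do python3 -m crank '[[0,-0.0001,0.001,0,0],[0,0,0,0,0],[0,0,0,0,0]]'|grep -E "ee_pos|cont"; done
```

```text
ee_pos: [0.4536, -0.077, 0.068]
contact_force: [-0.6, -0.9, 1.3]
ee_pos: [0.4535, -0.0762, 0.0681]
contact_force: [0.1, -1.1, -0.5]
ee_pos: [0.4534, -0.0751, 0.068]
contact_force: [-0.5, -1.0, -1.0]
ee_pos: [0.4533, -0.074, 0.068]
contact_force: [0.2, -1.6, 0.0]
```

```bash
for i in 1 2 3; do python3 -m crank '[[0,-0.0001,0.001,0,0],[0,0,0,0,0],[0,0,0,0,0]]'|grep -E "ee_pos|cont"; done
```

```text
ee_pos: [0.4532, -0.0732, 0.0681]
contact_force: [-0.9, -2.7, -0.5]
ee_pos: [0.4531, -0.0726, 0.068]
contact_force: [-1.3, -4.1, -0.4]
ee_pos: [0.453, -0.0718, 0.0681]
contact_force: [-0.9, -5.4, -0.0]
```

The rubber is compressing (force rising about 1.3 N per mm), so the bar is home. Backing off gently and checking.

```bash
python3 -m crank '[[0,0.0001,-0.001,0,0],[0,0.0002,-0.002,0,0],[0,0.0006,-0.005,0,0],[0,0.001,-0.008,0,0],[0,0,0,0,0],[0,0,0,0.02,0],[0,0,0,0.04,0],[0,0,0,0.045,0],[0,0,-0.03,0.045,0],[0,-0.02,-0.045,0,0],[0,-0.02,-0.045,0,0],[0,-0.02,-0.045,0,0],[0,0,0,0,0],[0,0,0,0,0]]'; python3 - <<'E'
from h import *
import cv2
p,d=cams.snapshot("scene");W=pts("scene",d)
m=(W[...,2]>.08)&(W[...,2]<.09)&(np.abs(W[...,0]-.453)<.02)&(np.abs(W[...,1]+.06)<.06)
w=W[m]-[.5023,-.0624,0];sy=-w[:,0]*.1217+w[:,1]*.9926
print(m.sum(),np.percentile(sy,[2,50,98]))
p2,_=cams.snapshot("top")
a=cv2.resize(p[150:290,230:400,::-1],(480,396),interpolation=3);b=cv2.resize(p2[195:275,240:320,::-1],(320,396) ,interpolation=3)
cv2.imwrite("pics/s3.png",np.hstack([a,b]))
E
```

```text
time_s: 23.15
ee_pos: [0.3945, -0.2506, 0.2147]
ee_rot: [-3.136, -0.183, -0.0]
contact_force: [0.0, 0.5, 0.4]
width: 0.0003
finger_force: 0.0
79 [0.01296184 0.02018119 0.02269349]
```

View pics/s3.png

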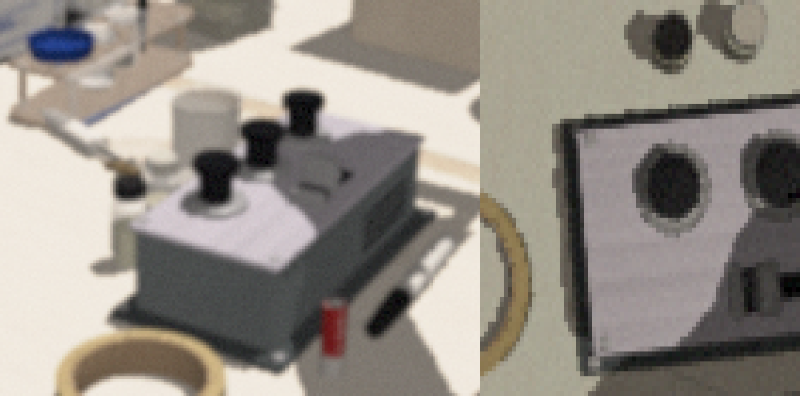

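The tab stands against the stop block (left crop (322,170), right crop (765,285)) with no gap. All three caps are up and the bystanders have not moved.

```bash
python3 -c "
from rig import order;print(order.job_done())"
```

```text
the job is handed in; nothing more can be done
None
```

I handed the job in at about 23 s: by feel the right and middle plungers were already latched, I clicked the left one down, and the bar sits home against its stop with the bystanders undisturbed.

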